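# Shut the guard of a rind-brushing cabinet and set its cam lever

## Task

Push the sliding window of the rind-brushing cabinet shut until its spring catch clicks and holds it when you let go, without ramming it. Then push the cam lever over just until its cam has taken up the gap and firmly nips the rubber pad on the window, and leave it there: do not overrun it, do not force it, and leave the things lying around where they are.

Things in the scene. Friction and masses are not known exactly. Their poses are not given: they have to be found in the camera images.
- machine: the white bench-top rind-brushing cabinet, 260 (x) x 465 (y, from -215 to +250) x 130 mm high, fixed; origin at its underside. A small cheese lies in the bay in its top. The window slides towards this body's +y to shut. The catch on the far (+x) rail is adjustable: it clicks somewhere between 0.147 and 0.163 m of the window's travel, with a hard stop 3 to 4 mm behind the click.
- guard (a joint): travel of the clear sliding window (184 x 190 mm, top face 139 mm above the table) in m: 0 = wide open, grows as it shuts. Free sliding takes 1 to 3 N. From about 0.12 the catch's pawl and from 0.130 a sprung bumper (3 to 6 N) resist: the push grows to 8 to 15 N and drops at the click. Latched, it stays at 0.145 or more when let go; not latched, the bumper sends it back to about 0.130.
- handle_back (a point): centre of the rear (-y) face of the window's handle, 20 mm above the window: push here towards the machine's +y; it moves with the window. The handle is an upright black bar on the window, 90 mm along the machine's x, 14 mm thick along y, 36 mm high (top 175 mm above the table). The window reaches 38 mm behind this face, with open deck behind that. More than 45 N of push counts as ramming.
- lever (a joint): turn of the cam lever in rad: 0 = leaning 50 degrees from upright towards the machine's -y; grows as it is pushed up and over towards +y (upright at 0.873, end stop 1.9). It stays where it is left: free swing takes about 0.5 Nm, 6 to 7 N at the crossbar at right angles to the lever. The cam meets the pad somewhere between 0.7 and 1.2.
- lever_bar (a point): centre of the lever's crossbar: a black round bar of 14 mm diameter and 60 mm length lying along the machine's x, 80 mm from the pivot. Push it from its -y side towards +y, following its arc. It moves with the lever.
- lever_pivot (a point): the lever's pivot, on the near (-x) rail, 166 mm above the table; axis = the machine's x. The cam, a steel eccentric (32 mm disc, 10 mm off the pivot) fixed to the lever, comes down on the pad as the lever turns. From then on the push at the crossbar rises by about 1.6 N for each 10 N of cam pressure, some 2 N for every 0.1 rad; a rise of 2 to 6 N is right, 10 N is far too much.
- pad: black rubber pad, 22 x 56 mm, on a tab at the near (-x) edge of the window; origin at the centre of its top face, 146 to 150 mm above the table when free (its height setting differs each time). It gives by 1 mm for 14 N. It comes under the cam when the window is shut.
- jar: bystander: glass jar, 54 mm diameter, 75 mm high, on the cabinet's end housing; leave alone
- brush: bystander: wooden hand brush, 200 mm long, lying on the table beyond the cabinet; leave alone
- wheel_a: bystander: cheese wheel, 170 mm diameter, 75 mm high, at the right; leave alone
- wheel_b: bystander: cheese wheel, 150 mm diameter, 60 mm high, at the right; leave alone
- bottle: bystander: white bottle, 64 mm diameter, 170 mm high, at the left; leave alone
- tray: bystander: empty grey tray, 200 x 150 x 50 mm, at the left; leave alone
- hygrometer: bystander: white hygrometer, 30 x 90 x 60 mm, beyond the cabinet; leave alone

How it is judged (in metres and radians):
On the way:
1. the window is shut and stays latched with nothing pushing it (value of joint guard above 0.145 m and contact force between each of the fingers, the arm and guard below 0.5 N and velocity of joint guard below 0.01 m/s), for 0.3 s.
At the end, for the whole second after the job is handed in: the window is latched (travel 0.145 m or more) and left alone, and the cam rests on the pad with 8 to 55 N, the lever at rest (value of joint guard above 0.145 m and contact force between lever and pad between 8 and 55 N and velocity of joint lever between -0.05 and 0.05 rad/s); the robot touches nothing.
It fails at once if the window is rammed with more than 45 N (contact force between any of the fingers, the arm and guard above 45 N).
It fails at once if the cam is overrun: it presses the pad with more than 75 N (contact force between lever and pad above 75 N).
It fails at once if a bystander is moved by more than 30 mm (distance of any of jar, brush, wheel_a, wheel_b, bottle, tray, hygrometer from where it was at the start of the episode above 0.03 m).
It also fails if it takes over 72 s, if anything falls off the work surface, if the arm or the gripper's body presses on something with over 40 N, if the wrist force passes 120 N, or if a joint passes its speed limit or range.

## Robot

A 6-joint arm with a two-finger parallel gripper is mounted at the origin on the work surface. World frame = base frame: x ahead of the robot, y to its left, z up, the work surface at z = 0. Lengths are in mm, angles in degrees, forces in N, time in s.
With the tool pointing down it reaches from about 350 to 850 mm from the base axis. Payload 8.1 kg.
Tool frame: the origin (TCP) lies at the very end of the fingers, on their centre line; the grasp point (between the pads) lies 19 mm behind it (tcp_to_grasp is the distance from the TCP to the grasp point, in mm); z points along the fingers, x is the direction in which the jaws open and shut, and the axes are right-handed (so a half turn about z gives the same grasp; the last joint's range is limited). The gripper opens to 85 mm and grips with 20 to 120 N. Pads are 22 mm wide; open, the fingers measure 114 mm over their backs; the gripper's body (76 mm by 85 mm) begins 54 mm behind the grasp point. The pads swing forward as they close: fully open they stand 13 mm farther back than shut.
Start: joints at [59.737, 7.471, 85.268, -0, 87.261, -4.893], TCP at [257.063, 542.147, 210.692] pointing down, gripper open.
Joint ranges: [-169.43, 169.43], [-51.17, 129.36], [1.28, 143.12], [-76.62, 256.62], [0, 156.53], [-152.29, 152.29]. Speed limits (degrees/s): [136.94, 136.94, 159.86, 180, 180, 180].

## Interface

Orientations are given as [roll, pitch, yaw] about the fixed x, y, z axes, in that order (R = Rz(yaw) Ry(pitch) Rx(roll)).
In Python, from bench import * gives the robot as it stands. The module is installed in compiled form; this text tells all that it offers.
- The arm moves only by the tool apply_moves, never from a script. Its argument "targets" is text: rows parted by semicolons, each of 7 numbers parted by spaces: the turn, a rotation vector about the tool's x, y, z in rad, then the shift along the tool's x, y, z in cm, then the finger opening in cm, from 0 to 8.54. A call has exactly 5 rows; each row is the pose to reach, as a shift and turn from the pose commanded when the call began, along the tool's axes at that moment; what a row does not reach only later rows make up. A row lasts 1/10 s, in which the tool goes at most 50 mm and 8.59 degrees, less where a joint would pass 70% of its speed; a pose out of reach is approached as far as the arm can. A call with a gripper value outside its range is refused whole. The fingers move at their own pace and stop on an object; "force" is the grip in N (left out, the last holds). Time passes only in rows, so rows that repeat a pose let the fingers close, or fill a call up. It gives the time, the measured TCP pose, the force and the opening at its end, in the units of the state.
- sense(): the state, without advancing time (a new reading comes with each control period).
- snapshot(name): name is "side" or "top" or "wrist"; returns the picture (400x640x3 uint8, red, green, blue); there is no depth.
- camera_model(name): a dict with "fx", "fy", "cx", "cy" (pixels), "position" and "attitude" of the camera in the world; the wrist camera has in their place "T_tool_cam" (4x4, takes a point from camera to tool coordinates, whose origin is the TCP and whose axes are the tool frame's). Camera axes: x right, y up, looking along -z (the intrinsics and any distortion apply to the point x, -y, -z); pixel columns grow to the right and rows downward; lengths in mm; the calibration is good to about 2 mm. The wrist camera is an equidistant fisheye: a pixel r from the principal point sees the ray r / f radians off the axis. A picture is of the moment at which its call begins: read the wrist's pose just before it. camera_model takes no time and is no camera call.
- hand_in(): hands the job in, once; it reports no verdict.
Trained networks look in the newest picture that a camera, given by its name, has taken for a name from the list of things; names that differ only in an ending like _2 or _b are one class to them, and where a whole thing is asked for, a point or a joint stands for the part that bears it (a point fixed in the world has none). Each returns a list of dicts, best first, with "confidence" (0 to 1); they miss things now and then, are a little off and sometimes report something else, mostly with a low value. They report only what shows in the picture. A call takes as long as a camera call.
- recognise(camera, query): "at" ([row, column] in pixels, amid what is visible of it).
- place_of(camera, query): "at" ([row, column] in pixels: a listed point, or the origin of a listed thing).
The state is a dict: "time": time; "joint_pos": joint angles; "qd": joint speeds; "joint_efforts": joint torques, N m; "tool_pos": TCP position; "tcp_rot": TCP orientation; "ft_force": force on the tool from outside, world axes, zero at the start; "wrist_torque": the same for the moment, N m; "finger_gap": finger opening in mm.
Only numpy, scipy, OpenCV 4.12 (cv2) and the standard library are available. Lean on these libraries where they do the work, as an engineer would, in place of code of your own. Each camera call takes 0.05 s, during which the arm holds its last target. There are 200 camera calls.

## Working session

There is one attempt and no reset: what is moved stays moved. The work goes in short steps, Python scripts to look and compute and a tool call to move; the robot and the scene stay as the last step left them, time stands still between calls to the robot, and variables do not carry over. Pictures are saved under pics/ and viewed, about 8 in all and at most 12, crops included, and the job is handed in when it is done.

Besides the shell and the picture viewer there is one more tool, called after "Emit:" as name(argument=value, ...) on one line, values as JSON. apply_moves: Moves the arm, as the interface text tells. Its arguments: {"type":"object","properties":{"targets":{"type":"string"},"force":{"type":"number"}},"required":["targets"]}

```bash
mkdir -p pics
cat > h.py <<'E'
from bench import *
import numpy as np, cv2
from scipy.spatial.transform import Rotation as R
np.set_printoptions(precision=1,suppress=True)
def cam(n):
    c=camera_model(n); return c
E
python3 - <<'E'
from h import *
for n in ("side","top","wrist"):
    print(n,camera_model(n))
s=sense(); print(s)
for n in ("side","top"):
    cv2.imwrite(f"pics/{n}0.png",snapshot(n)[:,:,::-1])
    for q in ("machine","handle_back","lever_bar","lever_pivot","pad","jar"):
        print(n,q,[(np.array(d["at"]),round(d["confidence"],2)) for d in place_of(n,q)[:2]])
print(sense()["time"])
E
```

```text
side {'fx': 438.8645157379753, 'fy': 438.8645157379753, 'cx': 318.8235853505845, 'cy': 203.31869418673398, 'position': array([  350.5, -1007.1,  1134.6]), 'attitude': array([ 47.3,  -0.6, -13.5])}
top {'fx': 489.52551059842006, 'fy': 489.52551059842006, 'cx': 328.81494633356346, 'cy': 192.8809417110595, 'position': array([ 393.1,   34.4, 1665.4]), 'attitude': array([  8. ,  -0.7, -88.6])}
wrist {'fx': 309.70691628693146, 'fy': 309.70691628693146, 'cx': 321.2751766655528, 'cy': 191.77628618966276, 'T_tool_cam': array([[   1. ,   -0. ,   -0. ,   -0.8],
       [  -0. ,   -1. ,   -0.3,  -72.3],
       [  -0. ,    0.3,   -1. , -163. ],
       [   0. ,    0. ,    0. ,    1. ]])}
{'time': 0.0, 'joint_pos': array([59.7,  7.5, 85.3,  0. , 87.3, -4.9]), 'qd': array([-0. , -0. , -0. ,  0.1, -0. ,  0.1]), 'joint_efforts': array([  0. , -56.9, -50.1,  -0. ,   0. ,  -0. ]), 'tool_pos': array([256.8, 541.6, 209.6]), 'tcp_rot': array([-180. ,    0.1,   64.6]), 'ft_force': array([ 1.1, -0.6,  0.2]), 'wrist_torque': array([-0., -0.,  0.]), 'finger_gap': 85.38532758545348}
side machine [(array([243.9, 311.4]), 0.88)]
side handle_back [(array([236.8, 314.6]), 0.56)]
side lever_bar [(array([200.2, 277.9]), 0.64)]
side lever_pivot [(array([201.3, 277.4]), 0.82)]
side pad [(array([233.5, 283. ]), 0.56)]
side jar [(array([175.7, 321. ]), 0.73)]
top machine [(array([208.5, 333.9]), 0.97), (array([235.7, 317.9]), 0.48)]
top handle_back [(array([201.3, 372.7]), 0.87), (array([186. , 200.4]), 0.6)]
top lever_bar [(array([233.1, 337.7]), 0.77), (array([234.9, 316.9]), 0.48)]
top lever_pivot [(array([234.1, 320.9]), 0.66)]
top pad [(array([235.3, 352.5]), 0.49)]
top jar [(array([176.1, 268.6]), 0.72)]
0.7
```

```bash
cat >> h.py <<'E'
def ray(n,rc,T=None):
    c=camera_model(n)
    x=(rc[1]-c["cx"])/c["fx"]; y=(rc[0]-c["cy"])/c["fy"]
    if n=="wrist":
        r=np.hypot(x,y); d=np.array([x/r*np.sin(r),-y/r*np.sin(r),-np.cos(r)])
        M=T@c["T_tool_cam"]; return M[:3,3],M[:3,:3]@d
    Rm=R.from_euler("xyz",c["attitude"],degrees=True).as_matrix()
    d=np.array([x,-y,-1]); return np.array(c["position"]),Rm@d
def atz(n,rc,z,T=None):
    p,d=ray(n,rc,T); return p+d*(z-p[2])/d[2]
def proj(n,P,T=None):
    c=camera_model(n)
    if n=="wrist":
        M=T@c["T_tool_cam"]; q=M[:3,:3].T@(np.array(P)-M[:3,3]); 
        r=np.arctan2(np.hypot(q[0],q[1]),-q[2]); h=np.hypot(q[0],q[1])
        return np.array([c["cy"]-c["fy"]*r*q[1]/h, c["cx"]+c["fx"]*r*q[0]/h])
    Rm=R.from_euler("xyz",c["attitude"],degrees=True).as_matrix(); q=Rm.T@(np.array(P)-np.array(c["position"]))
    return np.array([c["cy"]+c["fy"]*(-q[1]/-q[2]),c["cx"]+c["fx"]*q[0]/-q[2]])
def tool():
    s=sense();T=np.eye(4);T[:3,:3]=R.from_euler("xyz",s["tcp_rot"],degrees=True).as_matrix();T[:3,3]=s["tool_pos"];return T,s
E
python3 - <<'E'
from h import *
print("machine",atz("top",(208.5,333.9),0),atz("side",(243.9,311.4),0))
print("hb",atz("top",(201.3,372.7),159),atz("side",(236.8,314.6),159))
print("piv",atz("top",(234.1,320.9),166),atz("side",(201.3,277.4),166))
z=166+80*np.cos(np.radians(50));print("bar",atz("top",(233.1,337.7),z),atz("side",(200.2,277.9),z))
print("pad",atz("top",(235.3,352.5),148),atz("side",(233.5,283),148))
print("jar",atz("top",(176.1,268.6),0+130),atz("side",(175.7,321),130))
a=cv2.imread("pics/top0.png")[90:300,200:460];b=cv2.imread("pics/side0.png")[110:320,190:450]
cv2.imwrite("pics/c0.png",np.vstack([cv2.resize(i,None,fx=2.8,fy=2.8,interpolation=3)[:,:,:] for i in(a,)]))
cv2.imwrite("pics/c1.png",cv2.resize(b,None,fx=2.8,fy=2.8,interpolation=3))
E
```

```text
machine [573.7   2.2   0. ] [575.9 -10.8   0. ]
hb [ 581.9 -114.6  159. ] [ 560.1 -124.5  159. ]
piv [476.   43.4 166. ] [476.  50. 166.]
bar [477.3  -6.4 217.4] [471.7  -1.5 217.4]
pad [475.7 -54.3 148. ] [470.7 -79.3 148. ]
jar [657.8 214.6 130. ] [657.2 190.  130. ]
```

View pics/c0.png

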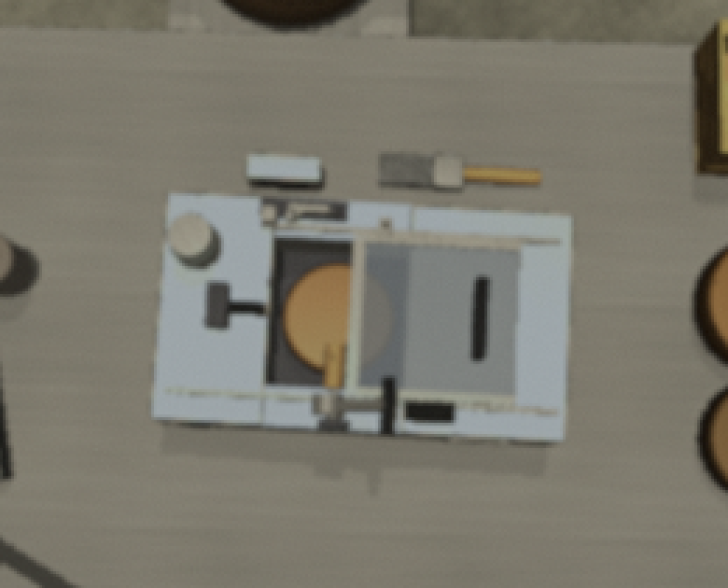

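View pics/c1.png

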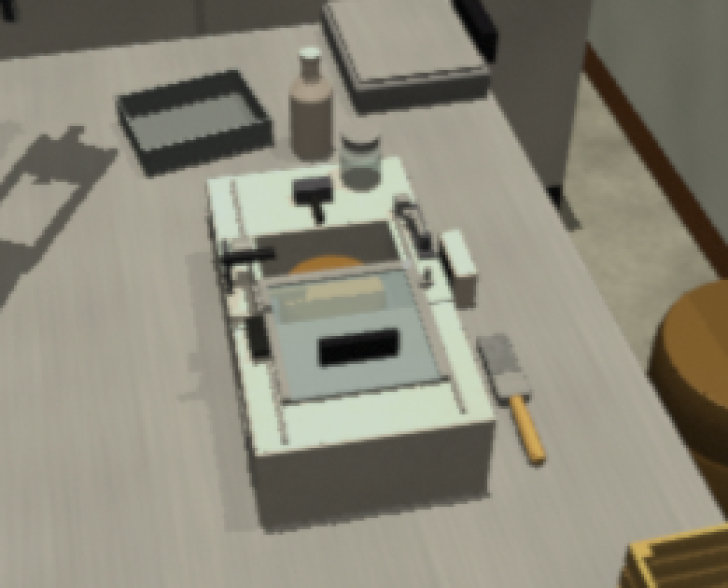

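Top crop: cabinet with slight yaw. The handle is around (318,480), the lever bar at (405,388), the pad at (411,430) and the jar at top left. The side view agrees. The bay behind the handle is clear.

Run:
```python
from h import *
f=lambda x,y,z:atz("top",(90+y/2.8,200+x/2.8),z)
g=lambda x,y,z:atz("side",(110+y/2.8,190+x/2.8),z)
C=np.array([f(168,193,130),f(572,214,130),f(565,440,130),f(152,418,130)]);print(C)
S=np.array([g(400,158,130),g(491,418,130),g(256,455,130),g(208,180,130)]);print(S)
loc=np.array([[130,250],[130,-215],[-130,-215],[-130,250]])
for D in(C,S):
    a=D[:,:2];m=a.mean(0);l=loc-loc.mean(0);U,_,V=np.linalg.svd((a-m).T@l);Q=U@V
    yaw=np.degrees(np.arctan2(Q[1,0],Q[0,0]));print("yaw",yaw,"org",m-Q@loc.mean(0),"res",(a-m-l@Q.T).ravel())
print("handle top rear edge",f(488,277,175),f(486,360,175))
print("bar ends",f(388,378,217),f(388,434,217),"piv",f(330,405,166))
print("side handle top:",g(318,343,175),g(398,331,175))
print("side bar",g(222,260,217),g(274,253,217))
```

```text
[[ 712.7  244.3  130. ]
 [ 700.4 -217.2  130. ]
 [ 443.6 -210.1  130. ]
 [ 456.8  251.   130. ]]
[[ 713.1  233.2  130. ]
 [ 692.6 -220.6  130. ]
 [ 441.6 -213.2  130. ]
 [ 458.4  243.2  130. ]]
yaw -1.5750820329554598 org [577.9  -0.5] res [-2.  -1.5 -1.5  1.8  1.5  1.8  2.  -2. ]
yaw -2.2583038370770807 org [575.7  -6.8] res [-2.4 -4.7 -4.5  6.2  4.2  3.3  2.7 -4.9]
handle top rear edge [ 618.4 -117.5  175. ] [ 526.8 -116.3  175. ]
bar ends [501.4  -8.5 217. ] [442.5  -9.8 217. ] piv [474.1  52.7 166. ]
side handle top: [ 528.4 -114.5  175. ] [ 616.7 -116.3  175. ]
side bar [443.9  -7.1 217. ] [501.7  -8.6 217. ]
```

Emit:
apply_moves(targets="0 0 0.15 0 0 -4 0; 0 0 0.3 0 0 -8 0; 0 0 0.45 0 0 -10 0; 0 0 0.6 0 0 -10 0; 0 0 0.75 0 0 -10 0", force=40)

```text
time: 1.2
tool_pos: [257.4, 542.7, 312.3]
tcp_rot: [-179.9, -0.1, 21.3]
ft_force: [0.3, -0.7, -0.2]
finger_gap: 12.6
```

Emit:
apply_moves(targets="0 0 0.14 0.2 4.5 0 0; 0 0 0.28 0.4 9 0 0; 0 0 0.409 0.6 13.5 0 0; 0 0 0.409 0.8 17.5 0 0; 0 0 0.409 0.8 20 0 0")

```text
time: 1.7
tool_pos: [339.3, 356.9, 311.0]
tcp_rot: [180.0, -0.1, -1.9]
ft_force: [0.4, 0.7, 0.3]
finger_gap: 0.2
```

Emit:
apply_moves(targets="0 0 0 2 4.3 0 0; 0 0 0 4 8.6 0 0; 0 0 0 6 12.9 0 0; 0 0 0 8 17.3 0 0; 0 0 0 10 21.5 0 0")

```text
time: 2.2
tool_pos: [432.0, 139.3, 311.0]
tcp_rot: [-180.0, -0.1, -1.8]
ft_force: [1.3, -0.2, 0.7]
finger_gap: -0.1
```

Emit:
apply_moves(targets="0 0 0 2 4.3 0 0; 0 0 0 4 8.6 0 0; 0 0 0 6 12.9 0 0; 0 0 0 8 17.3 0 0; 0 0 0 10 21.5 0 0")

```text
time: 2.7
tool_pos: [525.3, -79.0, 311.0]
tcp_rot: [180.0, -0.0, -1.8]
ft_force: [1.5, 1.5, 0.7]
finger_gap: -0.1
```

Emit:
apply_moves(targets="0 0 0 2 4 0 0; 0 0 0 4 8.5 0 0; 0 0 0 4.5 9 2 0; 0 0 0 4.5 9 6 0; 0 0 0 4.5 9 8 0")

```text
time: 3.2
tool_pos: [566.0, -168.5, 227.0]
tcp_rot: [-179.9, 0.2, -1.9]
ft_force: [-1.3, 0.9, -0.9]
finger_gap: -0.1
```

Run:
```python
from h import *
T,s=tool(); print(s["tool_pos"],s["tcp_rot"],s["finger_gap"])
cv2.imwrite("pics/w1.png",snapshot("wrist")[:,:,::-1])
for q,z in (("handle_back",159),("lever_bar",217.4),("lever_pivot",166),("pad",148)):
    for d in place_of("wrist",q)[:2]: print(q,np.array(d["at"]),round(d["confidence"],2),atz("wrist",d["at"],z,T))
```

```text
[ 566.  -168.5  227. ] [-179.9    0.2   -1.9] -0.0829395225329149
handle_back [105.1 475.3] 0.73 [691.6 -97.  159. ]
handle_back [127.5 330.5] 0.71 [ 574.7 -115.9  159. ]
pad [ 62.9 199.2] 0.98 [471.  -57.3 148. ]
```

View pics/w1.png

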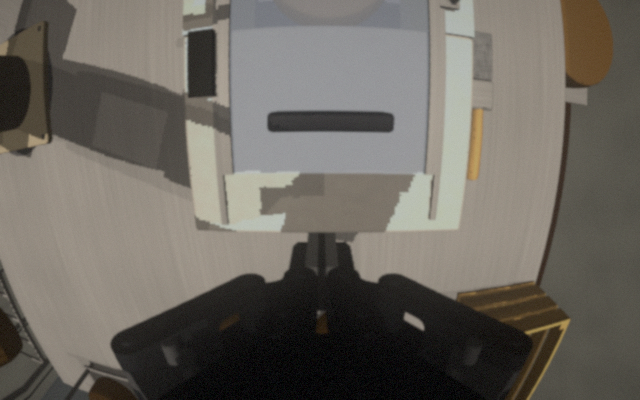

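Wrist view: the handle is centred at (122,330) and the fingers are right behind it. The window's rear edge is ahead of the fingers, and nothing is in between.

Emit:
apply_moves(targets="0 0 0 0.2 0 3 0; 0 0 0 0.5 0 5.5 0; 0 0 0 0.5 0 7 0; 0 0 0 0.5 0 7.4 0; 0 0 0 0.5 -1.5 7.4 0")

```text
time: 3.95
tool_pos: [572.7, -154.3, 157.5]
tcp_rot: [180.0, -0.0, -1.9]
ft_force: [-0.4, 0.4, 0.1]
finger_gap: 0.2
```

Emit:
apply_moves(targets="0 0 0 0 -1 0 0; 0 0 0 0 -1.5 0 0; 0 0 0 0 -2 0 0; 0 0 0 0 -2.5 0 0; 0 0 0 0 -3 0 0")

```text
time: 4.45
tool_pos: [573.6, -123.0, 157.0]
tcp_rot: [180.0, -0.0, -1.8]
ft_force: [0.6, -0.5, -0.1]
finger_gap: -0.3
```

Emit:
apply_moves(targets="0 0 0 0 -0.7 0 0; 0 0 0 0 -1.5 0 0; 0 0 0 0 -2.4 0 0; 0 0 0 0 -3.2 0 0; 0 0 0 0 -4 0 0")

```text
time: 4.95
tool_pos: [574.7, -82.5, 156.7]
tcp_rot: [-180.0, 0.0, -1.8]
ft_force: [-0.2, 0.3, 0.7]
finger_gap: -0.1
```

Run:
```python
from h import *
T,s=tool(); print(s["tool_pos"],s["ft_force"])
cv2.imwrite("pics/w2.png",snapshot("wrist")[:,:,::-1])
for q,z in (("handle_back",159),("lever_bar",217.4),("pad",148)):
    for d in place_of("wrist",q)[:2]: print(q,np.array(d["at"]),round(d["confidence"],2),atz("wrist",d["at"],z,T))
```

```text
[574.7 -82.5 156.7] [-0.2  0.3  0.7]
lever_bar [124.1  65.8] 0.68 [468.6  -7.9 217.4]
pad [191.4 153.6] 0.56 [468.1 -58.5 148. ]
```

View pics/w2.png

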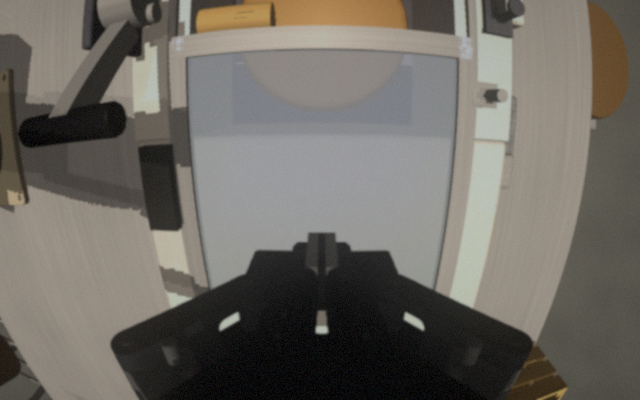

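Wrist view: fingertips at (235,321). A wide dark bar at rows 250–275, cols 255–390 looks like the handle at or behind the fingertips. I'll work out where it is.

Run:
```python
from h import *
T,s=tool()
for y in (-120,-102,-95,-88,-82,-76,-70,-57): print(y,proj("wrist",(529,y,175),T),proj("wrist",(619,y,175),T),proj("wrist",(574,y,139),T))
print("tip",proj("wrist",T[:3,3],T),proj("wrist",T[:3,3]+[0,11,0],T),proj("wrist",T[:3,3]+[0,0,19],T),proj("wrist",T[:3,3]+[0,11,19],T))
snapshot("side");cv2.imwrite("pics/s2.png",cv2.resize(snapshot("side")[110:320,190:450,::-1],None,fx=2.5,fy=2.5,interpolation=3))
for n in("side","top"):
  snapshot(n)
  for q in("handle_back","pad"):print(n,q,[(np.array(d["at"]),d["confidence"],atz(n,d["at"],159 if q[0]=="h" else 148)) for d in place_of(n,q)[:2]])
```

```text
-120 [301.  244.4] [297.4 398.3] [269.6 321.1]
-102 [275.4 239.8] [271.5 401.1] [246.  320.3]
-95 [264.7 238. ] [260.6 402.1] [236.3 320. ]
-88 [253.6 236.2] [249.3 403.1] [226.3 319.6]
-82 [243.7 234.7] [239.3 404. ] [217.5 319.3]
-76 [233.4 233.2] [228.9 404.8] [208.5 319. ]
-70 [222.9 231.7] [218.3 405.5] [199.3 318.7]
-57 [199.2 228.7] [194.2 407. ] [178.7 318. ]
tip [230.5 320.5] [212.6 319.9] [245.3 320.4] [225.8 319.8]
side handle_back [(array([236.2, 317.7]), 0.85, array([ 569.8, -124.2,  159. ]))]
side pad [(array([229.8, 285. ]), 0.61, array([479.6, -65.2, 148. ])), (array([162.1, 302.3]), 0.38, array([603.3, 260.8, 148. ]))]
top handle_back [(array([205.5, 372.1]), 0.85, array([ 568.7, -112.9,  159. ])), (array([235.7, 352.7]), 0.42, array([473.9, -54.3, 159. ]))]
top pad [(array([234.7, 353. ]), 0.51, array([477.6, -55.8, 148. ]))]
```

View pics/s2.png

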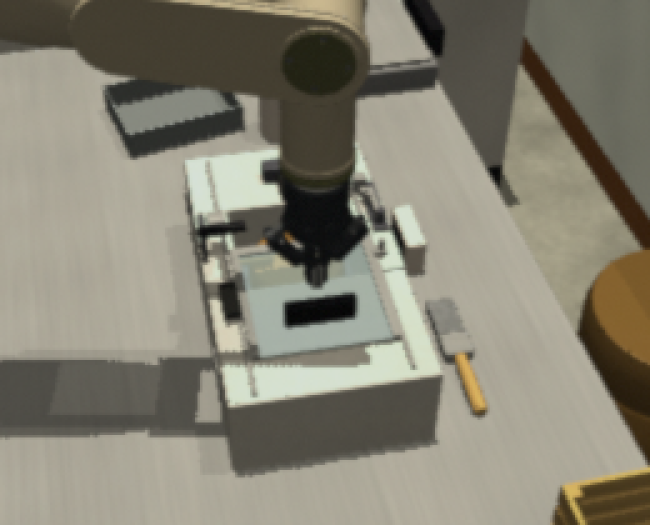

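Side view: the tips are ahead (+y) of the unmoved handle, so they passed over it. Their true height must differ from the reading. I'll compare it with the cameras.

Run:
```python
from h import *
T,s=tool();P=T[:3,3];print(s["joint_pos"],P,s["time"])
print("side tip seen",110+283/2.5,190+317/2.5)
for z in(140,157,170,180,190,200):print(z,proj("side",[P[0],P[1],z]))
im=snapshot("top");cv2.imwrite("pics/t2.png",cv2.resize(im[150:260,290:420,::-1],None,fx=5,fy=5,interpolation=3))
for z in(140,157,180,200):print("top",z,proj("top",[P[0],P[1],z]))
```

```text
[-13.3   6.3  92.3   0.   81.5 -11.5] [574.7 -83.6 156.7] 5.55
side tip seen 223.2 316.8
140 [230.8 316.1]
157 [227.  316.2]
170 [224.1 316.2]
180 [221.8 316.2]
190 [219.5 316.2]
200 [217.1 316.3]
top 140 [204.1 362.2]
top 157 [203.4 362.6]
top 180 [202.6 363.2]
top 200 [201.8 363.8]
```

Emit:
apply_moves(targets="0 0 0 0 0 -3 0; 0 0 0 0 4 -3 0; 0 0 0 0 7.3 -3 0; 0 0 0 0 7.3 -1 0; 0 0 0 0 7.3 1.3 0")

```text
time: 6.1
tool_pos: [573.4, -158.0, 144.7]
tcp_rot: [179.9, -0.2, -1.9]
ft_force: [0.8, 0.4, -0.7]
finger_gap: 0.0
```

Run:
```python
from h import *
T,s=tool();P=T[:3,3];print(P,s["ft_force"])
im=snapshot("side");a=cv2.resize(im[200:275,260:380,::-1],None,fx=6,fy=6,interpolation=3)
cv2.imwrite("pics/s3.png",a)
for z in(143,160,):print(z,proj("side",[P[0],P[1],z]), (proj("side",[P[0],P[1],z])-[200,260])*6)
```

```text
[ 573.4 -158.   144.7] [ 0.8  0.4 -0.7]
143 [247.7 321.4] [286.2 368.4]
160 [243.9 321.5] [263.3 368.9]
```

View pics/s3.png

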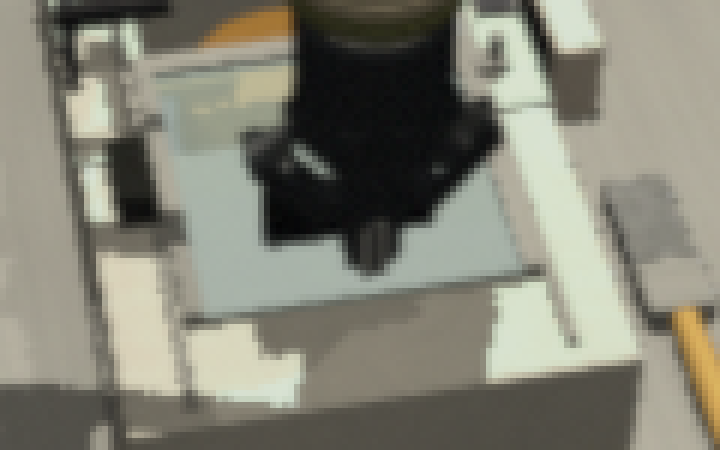

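Side crop: the tip is at about (273,370), about 10–18 mm above the nominal TCP. The handle stands just ahead of it, so the fingers should catch it now. I'll go slightly lower and push.

Emit:
apply_moves(targets="0 0 0 0 -0.8 0.4 0; 0 0 0 0 -1.6 0.4 0; 0 0 0 0 -2.4 0.4 0; 0 0 0 0 -3 0.4 0; 0 0 0 0 -3.5 0.4 0")

```text
time: 6.65
tool_pos: [574.4, -120.7, 141.0]
tcp_rot: [179.9, -0.1, -1.7]
ft_force: [0.3, -1.2, 0.9]
finger_gap: -0.0
```

Emit:
apply_moves(targets="0 0 0 0 -0.4 0 0; 0 0 0 0 -0.8 0 0; 0 0 0 0 -1.2 0 0; 0 0 0 0 -1.6 0 0; 0 0 0 0 -2 0 0")

```text
time: 7.15
tool_pos: [574.1, -101.1, 139.6]
tcp_rot: [180.0, 0.0, -1.8]
ft_force: [0.5, -0.6, 0.8]
finger_gap: 0.0
```

Run:
```python
from h import *
T,s=tool();P=T[:3,3];print(P,s["ft_force"])
for n in("top","side","wrist"):
  snapshot(n)
  for q in("handle_back","pad"):print(n,q,[(np.array(d["at"]),d["confidence"],atz(n,d["at"],159 if q[0]=="h" else 148,T)) for d in place_of(n,q)[:2]])
```

```text
[ 574.1 -101.1  139.6] [ 0.5 -0.6  0.8]
top handle_back [(array([202.4, 360.5]), 0.93, array([577.5, -76.8, 159. ]))]
top pad [(array([233.2, 345.6]), 0.38, array([481.7, -32.9, 148. ]))]
side handle_back [(array([230.2, 317.5]), 0.58, array([575.1, -99.6, 159. ]))]
side pad [(array([221.3, 284.3]), 0.66, array([484., -28., 148.]))]
wrist handle_back [(array([223.3, 319.3]), 0.88, array([574. , -88.6, 159. ]))]
wrist pad [(array([119. , 132.5]), 0.61, array([470.2, -29.4, 148. ]))]
```

Emit:
apply_moves(targets="0 0 0 0 -0.7 0 0; 0 0 0 0 -1.6 0 0; 0 0 0 0 -2.5 0 0; 0 0 0 0 -3.4 0 0; 0 0 0 0 -4 0 0")

```text
time: 8.1
tool_pos: [575.4, -60.0, 139.6]
tcp_rot: [-180.0, 0.0, -1.7]
ft_force: [-0.2, -1.3, -1.0]
finger_gap: 0.2
```

Emit:
apply_moves(targets="0 0 0 0 -0.9 0 0; 0 0 0 0 -1.8 0 0; 0 0 0 0 -2.7 0 0; 0 0 0 0 -3.5 0 0; 0 0 0 0 -4.1 0 0")

```text
time: 8.6
tool_pos: [576.5, -22.9, 139.7]
tcp_rot: [179.7, 0.0, -1.8]
ft_force: [-0.5, -17.4, -2.4]
finger_gap: 0.3
```

Emit:
apply_moves(targets="0 0 0 0 -0.4 0 0; 0 0 0 0 -0.8 0 0; 0 0 0 0 -1.2 0 0; 0 0 0 0 -1.5 0 0; 0 0 0 0 -1.8 0 0")

```text
time: 9.1
tool_pos: [577.0, -7.3, 139.8]
tcp_rot: [179.5, 0.0, -1.9]
ft_force: [-2.1, -33.4, 0.9]
finger_gap: -0.6
```

The force is 33 N, more than expected, so I'm backing off slightly before looking.

Emit:
apply_moves(targets="0 0 0 0 0.3 0 0; 0 0 0 0 0.5 0 0; 0 0 0 0 0.6 0 0; 0 0 0 0 0.6 0 0; 0 0 0 0 0.6 0 0")

```text
time: 9.6
tool_pos: [577.0, -8.7, 139.7]
tcp_rot: [179.9, 0.0, -1.8]
ft_force: [-0.2, -6.8, -1.4]
finger_gap: -0.2
```

Run:
```python
from h import *
T,s=tool();P=T[:3,3];print(P,s["ft_force"],s["wrist_torque"])
a=snapshot("wrist");b=snapshot("side")
cv2.imwrite("pics/w4.png",np.vstack([a[:260,:,::-1],cv2.resize(b[150:275,220:420,::-1],(640,400),interpolation=3)[:330]]))
for n in("top","side","wrist"):
  if n=="top": snapshot(n)
  for q,z in(("handle_back",159),("pad",148),("lever_bar",217.4)):print(n,q,[(np.array(d["at"]),d["confidence"],atz(n,d["at"],z,T)) for d in place_of(n,q)[:1]])
```

```text
[577.   -8.7 139.7] [-0.2 -6.8 -1.4] [-1.1  0.  -0. ]
top handle_back [(array([200. , 333.4]), 0.72, array([582.9,   7.5, 159. ]))]
top pad [(array([231.7, 314.5]), 0.48, array([483.9,  63.5, 148. ]))]
top lever_bar [(array([235.1, 339.1]), 0.58, array([471.6, -10.7, 217.4]))]
side handle_back [(array([208.5, 308.6]), 0.6, array([569.4,   1.2, 159. ]))]
side pad [(array([206.5, 280.3]), 0.43, array([483.4,  42.5, 148. ]))]
side lever_bar [(array([200.9, 280.6]), 0.44, array([479.3,  -6.5, 217.4]))]
wrist handle_back [(array([227.3, 320.9]), 0.79, array([577.6,   1.6, 159. ]))]
wrist pad [(array([120.4, 130. ]), 0.67, array([471.1,  62.5, 148. ]))]
wrist lever_bar [(array([300.6,  80.7]), 0.77, array([469.2, -10. , 217.4]))]
```

View pics/w4.png

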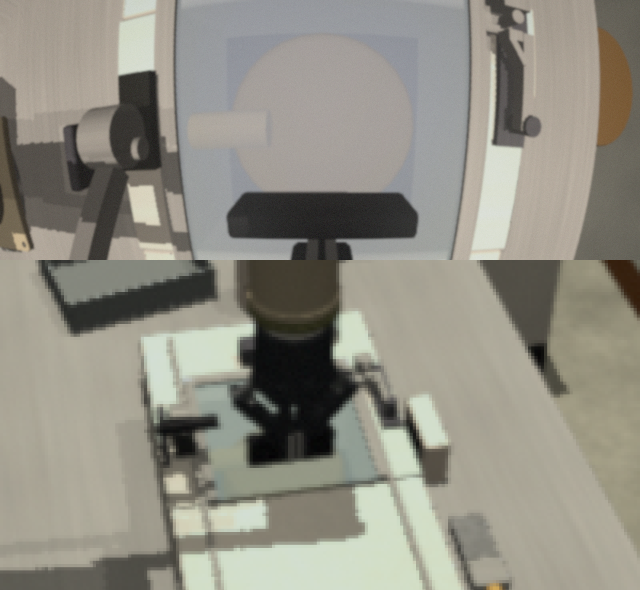

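Wrist and side views: the window has followed (travel about 0.12). The handle is against the fingers at (215,320), the pad is beneath the cam, and nothing else is touching. Continuing much more slowly.

Emit:
apply_moves(targets="0 0 0 0 -0.1 0 0; 0 0 0 0 -0.2 0 0; 0 0 0 0 -0.3 0 0; 0 0 0 0 -0.4 0 0; 0 0 0 0 -0.5 0 0")

```text
time: 10.7
tool_pos: [577.0, -7.5, 139.8]
tcp_rot: [179.6, 0.0, -1.9]
ft_force: [-1.2, -24.7, -0.2]
finger_gap: -0.4
```

Emit:
apply_moves(targets="0 0 0 0 0 0 0; 0 0 0 0 0 0 0; 0 0 0 0 0 0 0; 0 0 0 0 -0.1 0 0; 0 0 0 0 -0.2 0 0")

```text
time: 11.2
tool_pos: [577.0, -7.4, 139.9]
tcp_rot: [179.4, 0.0, -1.9]
ft_force: [-3.6, -33.5, -0.4]
finger_gap: 0.2
```

Run:
```python
from h import *
T,s=tool();print(s["tool_pos"],s["ft_force"],np.round(s["wrist_torque"],3),s["joint_efforts"],s["joint_pos"],s["time"])
a=snapshot("wrist");cv2.imwrite("pics/w5.png",cv2.resize(a[0:200,60:260,::-1],None,fx=3,fy=3))
a=snapshot("wrist");cv2.imwrite("pics/w6.png",cv2.resize(a[0:260,60:560,::-1],None,fx=1.6,fy=1.6,interpolation=3))
```

```text
[577.   -7.4 139.9] [ -3.6 -33.5  -0.4] [-5.4  0.5 -0. ] [ 18.8 -54.6 -48.5  11.5   0.1  -0. ] [-5.5  6.5 93.8 -0.6 79.7 -3.4] 11.2
```

Emit:
apply_moves(targets="0 0 0 0 0.2 0 0; 0 0 0 0 0.4 0 0; 0 0 0 0 0.6 0 0; 0 0 0 0 0.6 0 0; 0 0 0 0 0.6 0 0")

```text
time: 11.8
tool_pos: [577.0, -7.9, 139.7]
tcp_rot: [179.9, 0.0, -1.8]
ft_force: [-0.1, -8.1, -1.2]
finger_gap: 0.1
```

View pics/w6.png

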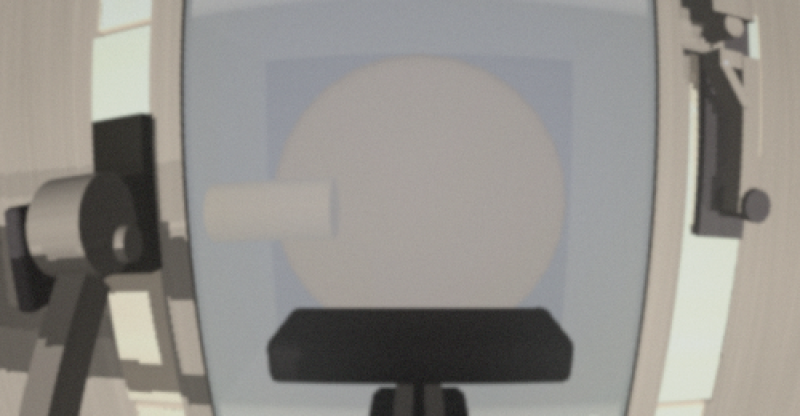

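The contact is central and the wall is hard. The window probably didn't start at 0, so this is likely the hard stop behind the click. I'll back off and see whether the window holds.

Emit:
apply_moves(targets="0 0 0 0 0.3 0 0; 0 0 0 0 0.6 0 0; 0 0 0 0 1.2 0 0; 0 0 0 0 2 0 0; 0 0 0 0 3 0 0")

```text
time: 12.3
tool_pos: [576.2, -37.5, 139.8]
tcp_rot: [-180.0, -0.0, -1.7]
ft_force: [-0.7, 0.3, 0.1]
finger_gap: 0.1
```

Run:
```python
from h import *
T,s=tool();print(s["tool_pos"],s["ft_force"],s["time"])
for n in("top","side","wrist"):
  a=snapshot(n)
  for q,z in(("handle_back",159),("pad",148),("lever_bar",217.4),("lever_pivot",166)):print(n,q,[(np.array(d["at"]),d["confidence"],atz(n,d["at"],z,T)) for d in place_of(n,q)[:1]])
cv2.imwrite("pics/w7.png",cv2.resize(a[0:260,60:560,::-1],None,fx=1.6,fy=1.6,interpolation=3))
```

```text
[576.2 -37.5 139.8] [-0.7  0.3  0.1] 12.3
top handle_back [(array([201.7, 333.8]), 0.87, array([577.6,   6.1, 159. ]))]
top pad [(array([186.2, 201.1]), 0.5, array([617.2, 421.9, 148. ]))]
top lever_bar [(array([234.5, 339.7]), 0.64, array([473.4, -12.4, 217.4]))]
top lever_pivot [(array([234.2, 320.2]), 0.74, array([475.7,  45.5, 166. ]))]
side handle_back [(array([208.8, 310.6]), 0.7, array([575.4,  -1.6, 159. ]))]
side pad [(array([205.3, 279.9]), 0.62, array([483.1,  48.5, 148. ]))]
side lever_bar [(array([199.9, 278.2]), 0.71, array([472.8,  -0.3, 217.4]))]
side lever_pivot [(array([202.8, 275.6]), 0.84, array([469.1,  44.2, 166. ]))]
wrist handle_back [(array([179.4, 320.6]), 0.89, array([577.3,  -2.4, 159. ]))]
wrist pad [(array([ 73.9, 133.1]), 0.79, array([474.6,  59.7, 148. ]))]
wrist lever_bar [(array([244.4,  58.9]), 0.9, array([467.4, -10.9, 217.4]))]
wrist lever_pivot [(array([ 98. , 112.6]), 0.58, array([472.3,  46.7, 166. ]))]
```

View pics/w7.png

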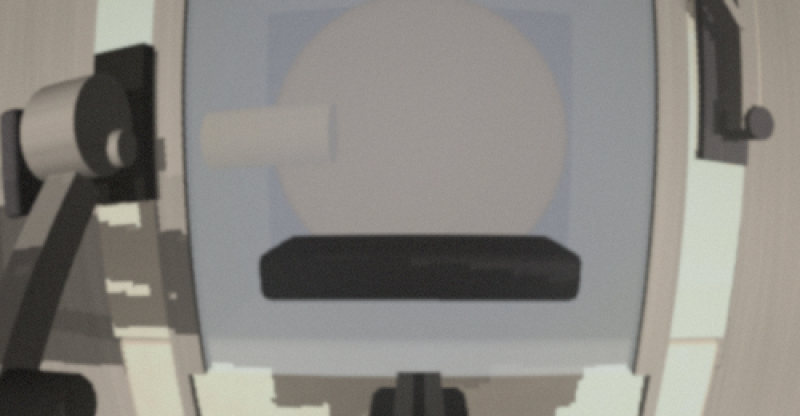

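Wrist view: the handle stays put at (265,420) with the fingers well clear at (395,418), and the catch pin sits at (125,760). It moved only about 3 mm on release, so it's latched. Next I'll go behind the lever bar.

Emit:
apply_moves(targets="0 0 0 0 1.5 -4 0; 0 0 0 0 2.8 -8 0; 0 0 0 -4 2.8 -8 0; 0 0 0 -8 2.8 -8 0; 0 0 0 -10.3 2.8 -8 0")

```text
time: 13.55
tool_pos: [470.6, -62.1, 219.9]
tcp_rot: [180.0, 0.0, -1.8]
ft_force: [0.2, 0.1, -0.6]
finger_gap: 0.1
```

Emit:
apply_moves(targets="0 0 0 0 0 1 0; 0 0 0 0 0 2 0; 0 0 0 0 0 3 0; 0 0 0 0 0 3.3 0; 0 0 0 0 0 3.3 0")

```text
time: 14.05
tool_pos: [472.1, -61.9, 185.3]
tcp_rot: [-180.0, 0.1, -1.8]
ft_force: [0.9, 1.0, 0.1]
finger_gap: 0.1
```

Run:
```python
from h import *
T,s=tool();print(s["tool_pos"],s["ft_force"],s["time"])
a=snapshot("wrist")
b=snapshot("side")
for n in("wrist","side"):
  for q,z in(("lever_bar",217.4),("lever_pivot",166),("pad",148)):print(n,q,[(np.array(d["at"]),d["confidence"],atz(n,d["at"],z,T)) for d in place_of(n,q)[:1]])
cv2.imwrite("pics/w8.png",np.vstack([cv2.resize(a[0:290,150:490,::-1],None,fx=1.2,fy=1.2,interpolation=3),cv2.resize(b[150:250,220:356,::-1],(408,250),interpolation=3)]))
```

```text
[472.1 -61.9 185.3] [0.9 1.  0.1] 14.05
wrist lever_bar [(array([149.7, 318.1]), 0.79, array([472.8, -10.4, 217.4]))]
wrist lever_pivot [(array([ 36.2, 315.6]), 0.56, array([472.5,  49.3, 166. ]))]
wrist pad []
side lever_bar []
side lever_pivot [(array([200.8, 276.1]), 0.87, array([472.3,  53.3, 166. ]))]
side pad [(array([154.5, 257. ]), 0.16, array([446.9, 344. , 148. ]))]
```

View pics/w8.png

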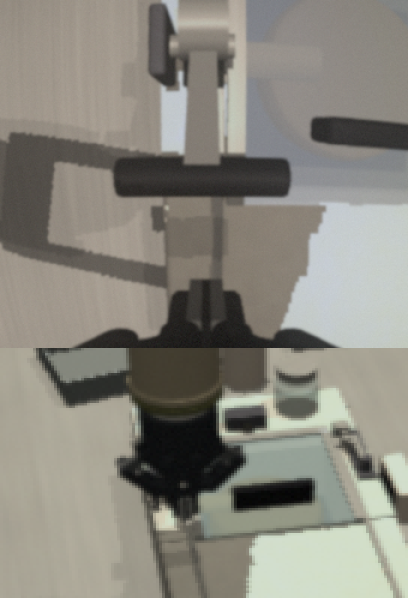

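Wrist view: the lever bar is centred at (177,203), square ahead of the fingertips at (300,207). Now pushing along the arc.

Emit:
apply_moves(targets="0 0 0 0.1 -0.8 0 0; 0 0 0 0.1 -1.6 0 0; 0 0 0 0.1 -2.3 -0.1 0; 0 0 0 0.1 -2.7 -0.1 0; 0 0 0 0.1 -3 -0.2 0")

```text
time: 14.95
tool_pos: [474.2, -31.5, 188.7]
tcp_rot: [180.0, 0.0, -1.7]
ft_force: [0.3, 0.3, 0.3]
finger_gap: -0.0
```

Emit:
apply_moves(targets="0 0 0 0 -0.3 -0.2 0; 0 0 0 0 -0.6 -0.5 0; 0 0 0 0 -0.9 -0.7 0; 0 0 0 0 -1.2 -1 0; 0 0 0 0 -1.5 -1.2 0")

```text
time: 15.45
tool_pos: [474.7, -18.8, 201.1]
tcp_rot: [179.8, -0.0, -1.8]
ft_force: [-1.6, -9.8, 1.4]
finger_gap: 0.1
```

Emit:
apply_moves(targets="0 0 0 0 -0.3 -0.2 0; 0 0 0 0 -0.6 -0.4 0; 0 0 0 0 -0.9 -0.6 0; 0 0 0 0 -1.2 -0.8 0; 0 0 0 0 -1.5 -0.9 0")

```text
time: 15.95
tool_pos: [475.4, -4.8, 211.3]
tcp_rot: [179.7, -0.1, -1.9]
ft_force: [-6.2, -14.0, 10.7]
finger_gap: -0.4
```

The upward force suggests the tip is riding high on the bar, so I'm checking before going on.

Run:
```python
from h import *
T,s=tool();print(s["tool_pos"],s["ft_force"],np.round(s["wrist_torque"],2),s["time"])
a=snapshot("wrist");b=snapshot("side")
for n in("wrist","side"):
  for q,z in(("lever_bar",235),("lever_pivot",166)):print(n,q,[(np.array(d["at"]),d["confidence"],atz(n,d["at"],z,T)) for d in place_of(n,q)[:1]])
for th in (0,.1,.2,.3,.4,.5):
  p=[474,48+80*np.sin(th-.873),166+80*np.cos(th-.873)]; print(th,p,proj("wrist",p,T))
cv2.imwrite("pics/w9.png",np.vstack([cv2.resize(a[60:300,200:440,::-1],None,fx=2,fy=2,interpolation=3)]))
```

```text
[475.4  -4.8 211.3] [ -6.2 -14.   10.7] [-2.3  1.   0.1] 15.95
wrist lever_bar [(array([219.2, 313.3]), 0.85, array([472.5,  11.9, 235. ]))]
wrist lever_pivot [(array([127.9, 313.9]), 0.7, array([472.6,  49.5, 166. ]))]
side lever_bar [(array([193.1, 274.7]), 0.63, array([465.2,  13.7, 235. ]))]
side lever_pivot []
0 [474, np.float64(-13.300797943029593), np.float64(217.40245297208935)] [248.6 318.6]
0.1 [474, np.float64(-7.862866783949492), np.float64(223.26552291456625)] [244.7 318.2]
0.2 [474, np.float64(-1.8667723257728426), np.float64(228.55641468154593)] [239.  317.7]
0.3 [474, np.float64(4.627574437719581), np.float64(233.22226343142904)] [231.3 317.1]
0.4 [474, np.float64(11.555284140412553), np.float64(237.21644954583132)] [221.5 316.5]
0.5 [474, np.float64(18.84713739695316), np.float64(240.49906443739997)] [209.6 315.8]
```

View pics/w9.png

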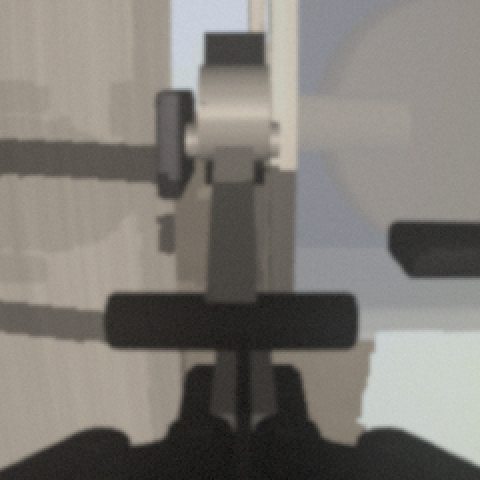

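Wrist crop: the bar is at (320,232) with the fingertips right behind it, and θ≈0.42 as planned. The tangential push is about 8 N, which is free swing. I'll go on a little lower.

Emit:
apply_moves(targets="0 0 0 0 -0.2 0.2 0; 0 0 0 0 -0.5 0.3 0; 0 0 0 0 -0.8 0.3 0; 0 0 0 0 -1.1 0.3 0; 0 0 0 0 -1.4 0.2 0")

```text
time: 16.75
tool_pos: [477.1, 9.6, 210.1]
tcp_rot: [179.8, -0.3, -1.9]
ft_force: [0.0, -9.6, 8.3]
finger_gap: 0.1
```

Emit:
apply_moves(targets="0 0 0 0 -0.2 0 0; 0 0 0 0 -0.4 -0.1 0; 0 0 0 0 -0.6 -0.1 0; 0 0 0 0 -0.8 -0.2 0; 0 0 0 0 -0.9 -0.2 0")

```text
time: 17.25
tool_pos: [477.3, 19.3, 211.6]
tcp_rot: [179.8, -0.2, -1.8]
ft_force: [1.1, -8.4, 7.3]
finger_gap: 0.0
```

Emit:
apply_moves(targets="0 0 0 0 -0.2 0 0; 0 0 0 0 -0.4 0 0; 0 0 0 0 -0.5 0 0; 0 0 0 0 -0.6 0 0; 0 0 0 0 -0.8 0 0")

```text
time: 17.75
tool_pos: [477.3, 27.2, 211.5]
tcp_rot: [179.8, -0.2, -1.9]
ft_force: [-0.1, -6.7, 5.7]
finger_gap: -0.2
```

```bash
cat > f.py <<'E'
from h import *
F=[];P=[]
for i in range(6):
    s=sense();F.append(s["ft_force"]);P.append(s["tool_pos"]);snapshot("wrist")
F=np.mean(F,0);P=np.mean(P,0)
phi=np.arcsin((P[1]+18-48)/80)
print(P,F,"theta",round(phi+.873,3),"tang",round(-F[1]*np.cos(phi)+F[2]*np.sin(phi),2),s["time"])
E
python3 f.py
```

```text
[477.2  27.5 211.4] [ 0.5 -6.5  4.9] theta 0.842 tang 6.33 18.0
```

Emit:
apply_moves(targets="0 0 0 0 -0.2 0 0; 0 0 0 0 -0.4 0 0; 0 0 0 0 -0.5 0 0; 0 0 0 0 -0.6 0 0; 0 0 0 0 -0.8 0 0")

```text
time: 18.55
tool_pos: [477.5, 34.8, 211.6]
tcp_rot: [179.8, -0.2, -1.9]
ft_force: [-1.2, -10.4, 7.0]
finger_gap: -0.0
```

```bash
python3 f.py
```

```text
[477.5  35.  211.6] [-0.9 -8.5  7.3] theta 0.936 tang 8.92 18.8
```

Emit:
apply_moves(targets="0 0 0 0 -0.1 0 0; 0 0 0 0 -0.2 0 0; 0 0 0 0 -0.3 0 0; 0 0 0 0 -0.4 0 0; 0 0 0 0 -0.5 0 0")

```text
time: 19.35
tool_pos: [477.6, 39.4, 211.7]
tcp_rot: [179.8, -0.2, -1.9]
ft_force: [-2.1, -12.2, 8.7]
finger_gap: -0.4
```

```bash
python3 f.py
```

```text
[477.6  39.5 211.7] [ -1.5 -11.    8.1] theta 0.992 tang 11.85 19.6
```

Emit:
apply_moves(targets="0 0 0 0 -0.1 0 0; 0 0 0 0 -0.2 0 0; 0 0 0 0 -0.3 0.1 0; 0 0 0 0 -0.4 0.1 0; 0 0 0 0 -0.5 0.1 0")

```text
time: 20.15
tool_pos: [477.9, 44.1, 211.1]
tcp_rot: [179.7, -0.2, -1.9]
ft_force: [-1.6, -12.8, 10.0]
finger_gap: -0.1
```

```bash
python3 f.py
```

```text
[477.9  44.2 211.1] [ -2.5 -12.7  10.5] theta 1.051 tang 14.32 20.4
```

The push has risen about 6–7 N over the roughly 7 N free swing, so the cam is at about 30–45 N. I'm stopping here and backing off.

Emit:
apply_moves(targets="0 0 0 0 0.5 0 0; 0 0 0 0 1.5 0 0; 0 0 0 0 3 0 0; 0 0 0 0 5 0 0; 0 0 0 0 7 0 0")

```text
time: 20.95
tool_pos: [474.1, -23.9, 208.3]
tcp_rot: [-180.0, 0.0, -1.7]
ft_force: [1.1, 0.4, 0.4]
finger_gap: -0.3
```

Run:
```python
from h import *
T,s=tool();print(s["tool_pos"],s["ft_force"],s["time"])
a=snapshot("wrist");b=snapshot("side");snapshot("top")
for n in("wrist","side","top"):
  for q,z in(("lever_bar",245),("lever_pivot",166),("handle_back",159)):print(n,q,[(np.array(d["at"]),d["confidence"],atz(n,d["at"],z,T)) for d in place_of(n,q)[:1]])
for th in (.8,.9,1,1.1,1.2):
  p=[474,48+80*np.sin(th-.873),166+80*np.cos(th-.873)]; print(th,p[1],proj("wrist",p,T))
cv2.imwrite("pics/w10.png",np.vstack([cv2.resize(a[0:240,200:560,::-1],(720,480),interpolation=3)]))
```

```text
[474.1 -23.9 208.3] [1.1 0.4 0.4] 20.95
wrist lever_bar [(array([ 65.5, 316.6]), 0.77, array([475.3,  62.9, 245. ]))]
wrist lever_pivot [(array([100.4, 316.8]), 0.91, array([473.8,  49. , 166. ]))]
wrist handle_back [(array([170.3, 458.1]), 0.8, array([578. ,  -1.7, 159. ]))]
side lever_bar []
side lever_pivot [(array([201.8, 278.6]), 0.56, array([479.4,  46.7, 166. ]))]
side handle_back [(array([210. , 308.7]), 0.97, array([568.2,  -5.8, 159. ]))]
top lever_bar [(array([234.5, 313.9]), 0.42, array([470. ,  63.2, 245. ]))]
top lever_pivot [(array([235.4, 315.1]), 0.76, array([471.6,  61. , 166. ]))]
top handle_back [(array([201.8, 333.7]), 0.82, array([577.3,   6.4, 159. ]))]
0.8 42.16518551146095 [116.3 314.9]
0.9 50.15973756956578 [ 96.6 314.2]
1 58.132710243789816 [ 77.1 313.7]
1.1 66.00444022668661 [ 58.5 313.2]
1.2 73.69627579431501 [ 41.4 312.8]
```

View pics/w10.png

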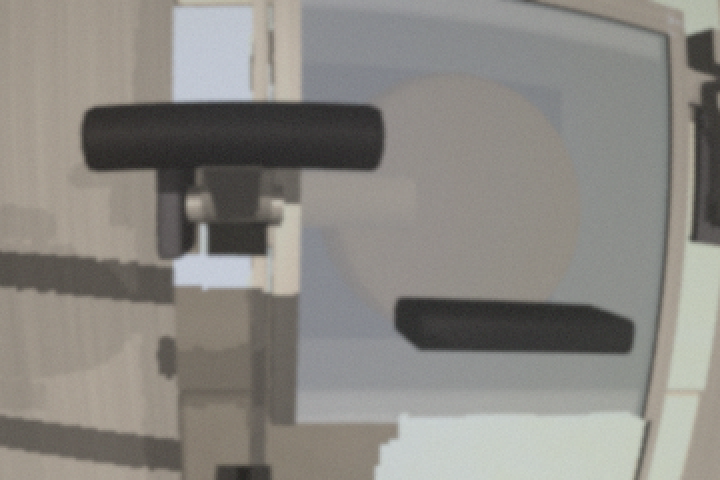

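Wrist view: the lever bar stayed at (135,232), θ≈1.06. The handle is unchanged at (325,515) and the fingers are clear at the bottom. Handing in.

```bash
python3 -c "
from bench import *
print(hand_in()); s=sense(); print(s['time'],s['ft_force'])"
```

```text
the job is handed in; nothing more can be done
None
the job is handed in; nothing more can be done
```

I shut the window against its catch and turned the cam lever over until it nipped the pad. Then I backed the arm off and handed the job in. No verdict was reported.

- **Window:** it ran into its hard stop at about 33 N, which is under the 45 N limit but more than the 8–15 N expected. I misjudged the travel: I took the start as 0, but the window seems to have started partly shut. When I let go it slipped back only about 3 mm and stayed there in every later check. That means it is latched, since an unlatched window would have come back 17 mm or more.
- **Lever:** free swing took about 7 N. The push then rose by about 6–7 N, and I stopped at about 1.06 rad, where the lever stayed after I withdrew.
- **Cam pressure:** it comes to about 44 N from the push, or about 30 N from the angle turned since the push began to rise. Both are within 8–55 N, but they disagree: the push rose about twice as fast per radian as stated. I could not measure the pressure directly.
- **First push:** it passed over the handle without touching it, because the real fingertips sit about 20 mm above the reported TCP. I lowered the tool and repeated the push.
- **Bystanders:** the arm felt no unexpected contact with them and I saw none shifted, but I made no separate final check of their positions.

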